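Make up the shower kit and the shaving kit

TASK

Make up two bath kits from the things on the counter: the shower kit in the long narrow tray, with the tall frosted bottle standing in the round collar and the scrubber lying flat, knob up, in the open bay; and the shaving kit in the wider tray, with the wooden soap saver lying in the open bay, lengthways across the tray, the bar of soap flat on the middle of the saver and lengthways along it, and the mirror standing in the round collar. Do not tip the tall bottle or the mirror over on the way, and leave the short bottle, the shower head holder and the tumbler where they stand.

Things in the scene. Friction and masses are not known exactly. Their poses are not given: they have to be found in the camera images.
- long_tray: The long narrow stainless tray, 226 (x) x 100 (y) mm, with the smaller round collar. Fixed. Origin: centre of its underside, z up. Floor 4 mm thick; rim and divider 3 mm thick, tops at height 14 mm; collar top at 16 mm. Divider at x = +12 mm; collar, inner diameter 68 mm, is centred at x = +60, y = 0; the open bay, 120 (x) x 94 (y) mm inside, is centred at x = -50, y = 0.
- wide_tray: The wider stainless tray, 206 (x) x 140 (y) mm, with the larger round collar. Fixed. Origin: centre of its underside, z up. Floor 4 mm thick; rim and divider 3 mm thick, tops at height 14 mm; collar top at 16 mm. Divider at x = +2 mm; collar, inner diameter 88 mm, is centred at x = +52, y = 0; the open bay, 100 (x) x 134 (y) mm inside, is centred at x = -50, y = 0.
- bottle: The tall frosted glass bottle with a ribbed steel twist cap (fixed shut), 115 mm high, body diameter 48 mm up to 72 mm height; the cap is 33 mm across and spans heights 87 to 115 mm. About 0.18 kg, standing. Origin: centre of its underside, z up its axis.
- scrubber: The hard-silicone body scrubber, dark: a disc 70 mm across and 20 mm thick with a round grip knob on top, 32 mm across, spanning heights 24 to 46 mm. About 0.09 kg. Origin: centre of its underside, z up.
- soap_saver: The wooden soap saver: three slats on two runners, 60 mm wide (x), 95 mm long (y), 28 mm high; the slats, running along y, fill the heights 14 to 28 mm and its flat top carries the soap. About 0.09 kg. Origin: centre of its underside, z up.
- soap: The bar of hard cream soap, round-edged, 46 mm wide (x), 70 mm long (y), 26 mm high, about 0.1 kg. Origin: centre of its underside, z up.
- mirror: The small chrome mirror: a round foot 68 mm across and 10 mm high, a short stem, and an upright round disc 80 mm across and 12 mm thick (faces along +-x, disc plane along y and z), its centre 65 mm and its top edge 105 mm above the counter, over the middle of the foot. About 0.2 kg. Origin: centre of the foot's underside, z up.
- short_bottle: The short frosted glass bottle with the same cap, 75 mm high, 56 mm across: in neither kit. Loose. Origin: centre of its underside, z up.
- holder: The white plastic shower head holder with a turning knob on top (fast), about 65 x 50 mm and 56 mm high: in neither kit. Loose. Origin: centre of its foot's underside, z up.
- tumbler: The white ceramic tumbler, 68 mm across, 75 mm high: in neither kit. Loose. Origin: centre of its underside, z up.
Not all that is in view belongs to the job. What is shaped like the soap but green or turquoise is not meant.

How it is judged:
At the end, for the whole second after the job is handed in: Bottle in the long tray's collar, scrubber in its bay; saver in the wide tray's bay (length across, within 23 deg), mirror in its collar, all on the tray floor; soap on the saver, centres within 15 mm, lengths within 20 deg; all within 5 deg of upright, released, at rest (x of bottle in the frame of long_tray between 0.046 and 0.074 m and y of bottle in the frame of long_tray between -0.014 and 0.014 m and z of bottle in the frame of long_tray between 0.001 and 0.008 m and angle between each of bottle, scrubber, soap_saver, mirror, soap's own z axis and vertical below 0.1 rad and x of scrubber in the frame of long_tray between -0.082 and -0.018 m and y of scrubber in the frame of long_tray between -0.016 and 0.016 m and z of scrubber in the frame of long_tray between 0.001 and 0.008 m and x of soap_saver in the frame of wide_tray between -0.074 and -0.026 m and y of soap_saver in the frame of wide_tray between -0.024 and 0.024 m and z of soap_saver in the frame of wide_tray between 0.001 and 0.008 m and x of mirror in the frame of wide_tray between 0.038 and 0.066 m and y of mirror in the frame of wide_tray between -0.014 and 0.014 m and z of mirror in the frame of wide_tray between 0.001 and 0.008 m and horizontal distance between soap and soap_saver below 0.015 m and z of soap in the frame of soap_saver between 0.024 and 0.032 m and angle between the y axis of soap and the y axis of soap_saver, either way round below 0.35 rad and angle between the y axis of soap_saver and the y axis of wide_tray, either way round below 0.4 rad and linear speed of each of bottle, scrubber, soap_saver, soap, mirror below 0.02 m/s); the robot touches nothing.
It fails at once if the short bottle is moved from its place (more than 20 mm) or knocked over (distance of short_bottle from where it was at the start of the episode above 0.02 m or angle between short_bottle's own z axis and vertical above 0.5 rad).
It fails at once if the shower head holder is moved from its place (more than 20 mm) or knocked over (distance of holder from where it was at the start of the episode above 0.02 m or angle between holder's own z axis and vertical above 0.5 rad).
It fails at once if the tumbler is moved from its place (more than 20 mm) or knocked over (distance of tumbler from where it was at the start of the episode above 0.02 m or angle between tumbler's own z axis and vertical above 0.5 rad).
It fails at once if the tall bottle is tipped over (leans more than 40 degrees) (angle between bottle's own z axis and vertical above 0.7 rad).
It fails at once if the mirror is tipped over (leans more than 40 degrees) (angle between mirror's own z axis and vertical above 0.7 rad).
It also fails if it takes over 128 s, if anything falls off the work surface, if the arm or the gripper's body presses on something with over 40 N, if the wrist force passes 120 N, or if a joint passes its speed limit or range.

ROBOT

A 6-joint arm with a two-finger parallel gripper is mounted at the origin on the work surface. World frame = base frame: x ahead of the robot, y to its left, z up, the work surface at z = 0. Lengths are in m, angles in rad, forces in N, time in s.
With the tool pointing down it reaches from about 0.35 to 0.775 m from the base axis. Payload 5.5 kg.
Tool frame: the origin (TCP) lies midway between the tips of the shut fingers; the grasp point (between the pads) lies 19 mm behind it; z points along the fingers, y is the line along which they close (so a half turn about z gives the same grasp; the last joint's range is limited). The gripper opens to 85 mm and grips with 20 to 120 N. Pads are 22 mm wide; open, the fingers measure 114 mm over their backs; the gripper's body (76 mm by 85 mm) begins 54 mm behind the grasp point. The pads swing forward as they close: fully open they stand 13 mm farther back than shut.
Start: joints at [-1.418, 0.313, 0.046, 1.304, 0, 1.431], TCP at [0.166, -0.551, 0.231] pointing down, gripper open.
Joint ranges: [-2.76, 2.76], [-0.86, 1.69], [-1.03, 1.26], [-2.2, 2.34], [-1.47, 1.5], [-3.14, 3.14]. Speed limits (rad/s): [2.57, 2.57, 3.14, 3.14, 3.14, 3.14].

INTERFACE

Orientations are given as a unit quaternion [w, x, y, z].
In Python, from workcell import env gives the robot as it stands. The module is installed in compiled form; this text tells all that it offers.
- The arm moves only by the tool servo_tool, never from a script. Its argument "increments" is a list of rows, each an object of numbers: "grip": the closure, from 0 (fully open) to 1 (shut); "x", "y", "z": the shift along the tool's x, y, z in mm; "roll": the turn about the tool's z in degrees. In form: [{"grip": .., "x": .., "y": .., "z": .., "roll": ..}, ...]. A call has 1 to 5 rows; each row shifts and turns the commanded pose from where the row before left it, along the tool's axes as they then stand; what a row does not reach is not made up. A row lasts 1/12 s, in which the tool goes at most 41.7 mm and 7.16 degrees, less where a joint would pass 70% of its speed; a pose out of reach is approached as far as the arm can. A call is refused whole if a number of a shift passes 41.7 or a number of a turn 7.16, either way. A call with a gripper value outside its range is refused whole. The fingers move at their own pace and stop on an object; "grip_force" is the grip in N (left out, the last holds). Time passes only in rows, so rows that do not move let the fingers close. It gives the time, the measured TCP pose, the force, the opening and the grip force at its end, in the units of the state.
- env.get_state(): the state, without advancing time (a new reading comes with each control period).
- env.read_camera(name): name is "side" or "top" or "wrist"; returns the picture (420x560x3 uint8, red, green, blue); there is no depth.
- env.get_calibration(name): a dict with "vertical_fov" (degrees; the focal length in pixels is half the picture's height over the tangent of half this angle, whatever the lens; pixels are square), "cx", "cy" (the principal point, pixels), "rvec" (rotation vector, rad) and "tvec" (3), from world to camera coordinates, as OpenCV has them; the wrist camera has in their place "tool_from_camera" (4x4, takes a point from camera to tool coordinates, whose origin is the TCP and whose axes are the flange's). Camera axes: x right, y down, z forward; pixel columns grow to the right and rows downward; lengths in m; the calibration is good to about 2 mm. A picture is of the moment at which its call begins: read the wrist's pose just before it. get_calibration takes no time and is no camera call.
- env.hand_in(): hands the job in; it is judged then, once.
The state is a dict: "clock": time; "joint_pos": joint angles; "qvel": joint speeds; "tau": joint torques, N m; "tcp_pos": TCP position; "orientation": TCP orientation; "wrist_force": force on the tool from outside, world axes, zero at the start; "ft_torque": the same for the moment, N m; "finger_gap": finger opening in m; "grip_force": force on a finger pad.
Only numpy, scipy, OpenCV 4.12 (cv2) and the standard library are available. Lean on these libraries where they do the work, as an engineer would, in place of code of your own. Each camera call takes 0.05 s, during which the arm holds its last target. There are 200 camera calls.

## Working session

There is one attempt and no reset: what is moved stays moved. The work goes in short steps, Python scripts to look and compute and a tool call to move; the robot and the scene stay as the last step left them, time stands still between calls to the robot, and variables do not carry over. Pictures are saved under pics/ and viewed, at most 14 in all, crops included, and the job is handed in when it is done.

Besides the shell and the picture viewer there is one more tool, called as name(argument=value, ...) on one line, values as JSON. servo_tool: Moves the arm, as the interface text tells. Its arguments: {"type":"object","properties":{"increments":{"type":"array"},"grip_force":{"type":"number"}},"required":["increments"]}

```bash
mkdir -p pics; cat > h.py <<'E'
import numpy as np, cv2
from workcell import env
def save(cam,fn):
    im=env.read_camera(cam); cv2.imwrite(fn,im[:,:,::-1]); return im
def K(c):
    f=210/np.tan(np.radians(c["vertical_fov"])/2); return f
def ray(cam,u,v,z):
    """world point at height z on pixel's ray"""
    c=env.get_calibration(cam); f=K(c)
    d=np.array([(u-c["cx"])/f,(v-c["cy"])/f,1.])
    if cam=="wrist":
        s=env.get_state(); q=s["orientation"]
        from scipy.spatial.transform import Rotation as R
        Rt=R.from_quat([q[1],q[2],q[3],q[0]]).as_matrix()
        T=np.array(c["tool_from_camera"]); D=Rt@T[:3,:3]@d; o=Rt@T[:3,3]+s["tcp_pos"]
    else:
        Rm=cv2.Rodrigues(np.array(c["rvec"],float))[0]; D=Rm.T@d; o=-Rm.T@np.array(c["tvec"],float).ravel()
    return o+D*(z-o[2])/D[2]
E
python3 - <<'E'
from h import *
for c in("top","side","wrist"):
    save(c,f"pics/{c}0.png"); print(c,env.get_calibration(c))
print(env.get_state())
E
```

```text
top {'vertical_fov': 49.19549764555328, 'cx': 283.05167303713546, 'cy': 207.52204574370887, 'rvec': array([ 2.17700871, -2.14555419,  0.10990273]), 'tvec': array([0.01104656, 0.64946761, 1.10812742])}
side {'vertical_fov': 50.51152118550027, 'cx': 272.30051534292016, 'cy': 206.76096570414705, 'rvec': array([ 2.42209981, -0.25774852,  0.11052908]), 'tvec': array([-0.62827363,  0.14414264,  0.88077263])}
wrist {'vertical_fov': 60.34693854477627, 'cx': 279.9078157867686, 'cy': 212.31199836009228, 'tool_from_camera': array([[-2.45882981e-04, -9.54189645e-01, -2.99202373e-01,
         7.76343434e-02],
       [ 9.99999822e-01, -3.97037736e-04,  4.44402757e-04,
        -8.89701743e-05],
       [-5.42839142e-04, -2.99202211e-01,  9.54189574e-01,
        -1.42948322e-01],
       [ 0.00000000e+00,  0.00000000e+00,  0.00000000e+00,
         1.00000000e+00]])}
{'clock': 0.15, 'joint_pos': array([-1.41761014e+00,  3.13833012e-01,  4.52602536e-02,  1.30360693e+00,
       -2.77820024e-07,  1.43119112e+00]), 'qvel': array([ 0.00096398, -0.0008754 ,  0.00036332,  0.001927  , -0.000553  ,
       -0.00016813]), 'tau': array([ 2.26395663e-03, -4.81065023e+01,  2.98815823e+01,  1.39235234e-02,
        1.23300802e-05,  1.36544020e-05]), 'tcp_pos': array([ 0.16588988, -0.55015798,  0.23061912]), 'orientation': array([-6.91661530e-04,  9.89303038e-01,  1.45873305e-01, -4.83570429e-06]), 'wrist_force': array([ 0.48712422, -0.03632266, -0.15197273]), 'ft_torque': array([-0.00012594,  0.06511517, -0.01366482]), 'grip_force': 0.0, 'finger_gap': 0.08522755418644559}
```

View pics/top0.png

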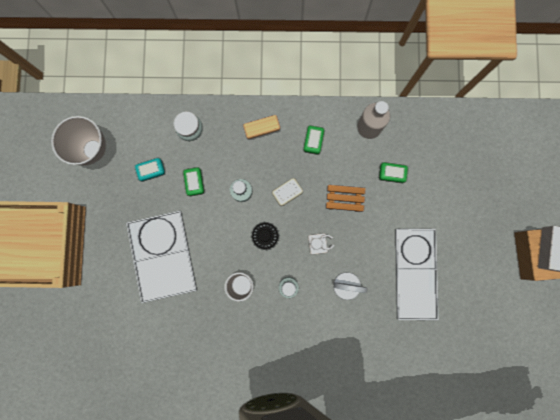

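View pics/side0.png

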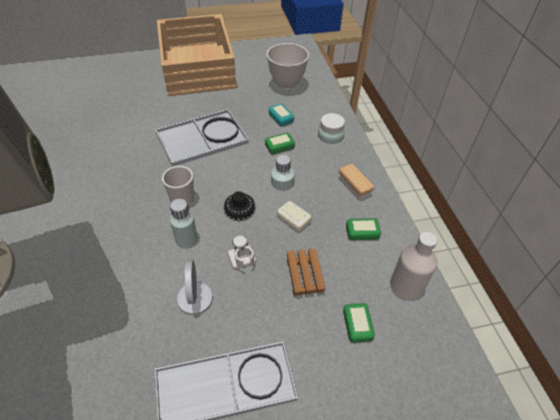

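```bash
python3 - <<'E'
from h import *
im=cv2.imread("pics/top0.png")[110:330,115:445]
cv2.imwrite("pics/top0c.png",cv2.resize(im,None,fx=2.4,fy=2.4,interpolation=cv2.INTER_CUBIC))
im=cv2.imread("pics/side0.png")[150:420,140:400]
cv2.imwrite("pics/side0c.png",cv2.resize(im,None,fx=2.2,fy=2.2,interpolation=cv2.INTER_CUBIC))
E
```

```text
(no output)
```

View pics/top0c.png

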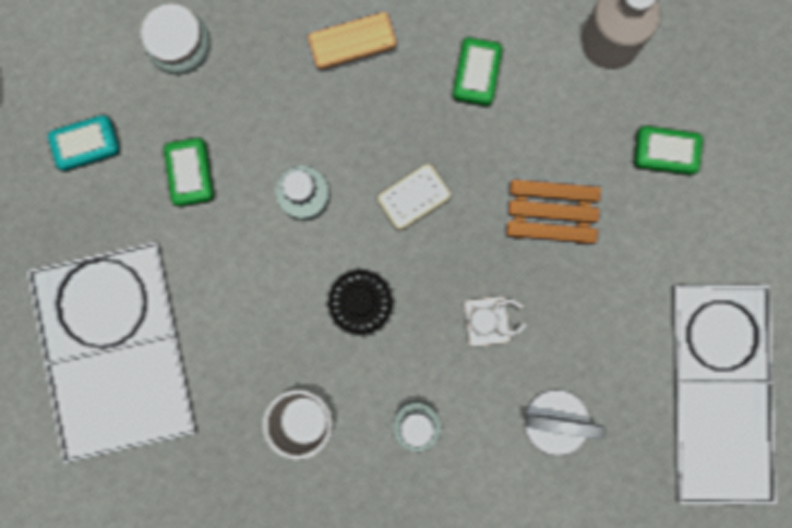

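View pics/side0c.png

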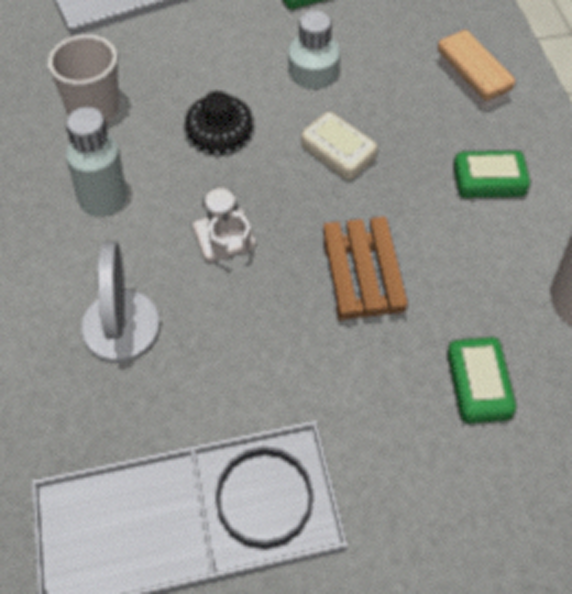

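```bash
python3 - <<'E'
from h import *
P=dict(long=[.014,(674,286),(769,285),(776,501),(680,503)],lcol=[.016,(722,336)],wide=[.014,(30,271),(156,244),(196,433),(66,460)],wcol=[.016,(102,303)],
bottle=[.115,(417,430)],short=[.075,(298,184)],knob=[.046,(360,300)],disc=[.02,(360,302)],saver=[.028,(511,180),(600,187),(598,243),(507,237)],
soap=[.018,(379,196),(430,166),(451,196),(401,228)],foot=[.01,(558,423)],mdisc=[.065,(525,420),(605,432)],tumbler=[.075,(297,424)],holder=[.056,(486,322)])
for k,(z,*p) in P.items():
    w=np.array([ray("top",115+a/2.4,110+b/2.4,z)[:2] for a,b in p])
    print(k,w.mean(0).round(3),np.hypot(*w.mean(0)).round(3),[tuple((x*1000).round().astype(int)) for x in w] if len(p)>1 else "",[(np.hypot(*d)*1000).round(0).tolist()  for d in (np.roll(w,-1,0)-w)],[np.degrees(np.arctan2(d[1],d[0])).round(1).tolist() for d in (np.roll(w,-1,0)-w)])
for k,u,v,z in [("cap",88,125,.115),("foot",120,325,.01),("scr",219,103,.046),("lcol",264,497,.016)]:
    print(k,ray("side",140+u/2.2,150+v/2.2,z).round(3))
E
```

```text
long [ 0.49  -0.316] 0.583 [(np.int64(601), np.int64(-265)), (np.int64(603), np.int64(-364)), (np.int64(381), np.int64(-367)), (np.int64(377), np.int64(-268))] [100.0, 222.0, 99.0, 224.0] [-88.6, -179.4, 92.1, 0.9]
lcol [ 0.549 -0.314] 0.632  [0.0] [0.0]
wide [0.524 0.324] 0.616 [(np.int64(607), np.int64(415)), (np.int64(637), np.int64(283)), (np.int64(441), np.int64(233)), (np.int64(411), np.int64(367))] [136.0, 203.0, 137.0, 202.0] [-77.0, -165.9, 102.5, 13.7]
wcol [0.574 0.336] 0.665  [0.0] [0.0]
bottle [0.454 0.004] 0.454  [0.0] [0.0]
short [0.694 0.127] 0.706  [0.0] [0.0]
knob [0.58  0.064] 0.583  [0.0] [0.0]
disc [0.579 0.065] 0.582  [0.0] [0.0]
saver [ 0.676 -0.137] 0.69 [(np.int64(709), np.int64(-92)), (np.int64(703), np.int64(-185)), (np.int64(644), np.int64(-183)), (np.int64(649), np.int64(-88))] [94.0, 59.0, 95.0, 60.0] [-93.8, 177.7, 87.0, -3.7]
soap [0.691 0.009] 0.691 [(np.int64(691), np.int64(47)), (np.int64(724), np.int64(-7)), (np.int64(692), np.int64(-29)), (np.int64(658), np.int64(23))] [63.0, 39.0, 63.0, 41.0] [-58.4, -144.6, 123.6, 35.2]
foot [ 0.456 -0.143] 0.478  [0.0] [0.0]
mdisc [ 0.457 -0.143] 0.479 [(np.int64(462), np.int64(-103)), (np.int64(451), np.int64(-183))] [80.0, 80.0] [-97.6, 82.4]
tumbler [0.455 0.122] 0.471  [0.0] [0.0]
holder [ 0.559 -0.065] 0.562  [0.0] [0.0]
cap [ 0.459 -0.003  0.115]
foot [ 0.459 -0.145  0.01 ]
scr [0.583 0.061 0.046]
lcol [ 0.552 -0.318  0.016]
```

servo_tool(increments=[{"grip":0,"x":0,"y":0,"z":0,"roll":-6.65},{"grip":0,"x":0,"y":0,"z":0,"roll":-6.65},{"grip":0,"x":0,"y":0,"z":0,"roll":-6.65},{"grip":0,"x":0,"y":0,"z":0,"roll":-6.65},{"grip":0,"x":0,"y":0,"z":0,"roll":-6.65}], grip_force=40)

```text
clock: 0.57
tcp_pos: [0.1659, -0.5504, 0.2309]
orientation: [-0.0, 0.905, 0.425, 0.0]
wrist_force: [0.4, 0.3, -0.6]
finger_gap: 0.0853
grip_force: 0.0
```

servo_tool(increments=[{"grip":0,"x":0,"y":0,"z":0,"roll":-6.65},{"grip":0,"x":0,"y":0,"z":0,"roll":-6.65},{"grip":0,"x":0,"y":0,"z":0,"roll":-6.65},{"grip":0,"x":0,"y":0,"z":0,"roll":-6.65},{"grip":0,"x":0,"y":0,"z":0,"roll":-6.65}])

```text
clock: 0.98
tcp_pos: [0.1659, -0.5503, 0.2309]
orientation: [-0.0, 0.745, 0.667, 0.0]
wrist_force: [0.5, 0.1, -0.1]
finger_gap: 0.0853
grip_force: 0.0
```

servo_tool(increments=[{"grip":0,"x":0,"y":0,"z":0,"roll":-6.65},{"grip":0,"x":15,"y":8,"z":0,"roll":0},{"grip":0,"x":34,"y":18,"z":0,"roll":0},{"grip":0,"x":34,"y":18,"z":0,"roll":0},{"grip":0,"x":34,"y":18,"z":0,"roll":0}])

```text
clock: 1.4
tcp_pos: [0.2282, -0.4323, 0.2306]
orientation: [-0.0, 0.708, 0.706, 0.0]
wrist_force: [1.1, 0.7, 1.2]
finger_gap: 0.0856
grip_force: 0.0
```

servo_tool(increments=[{"grip":0,"x":34,"y":18,"z":0,"roll":0},{"grip":0,"x":34,"y":18,"z":0,"roll":0},{"grip":0,"x":34,"y":18,"z":0,"roll":0},{"grip":0,"x":34,"y":18,"z":0,"roll":0},{"grip":0,"x":34,"y":18,"z":0,"roll":0}])

```text
clock: 1.82
tcp_pos: [0.3186, -0.2619, 0.2312]
orientation: [0.0, 0.708, 0.706, 0.0]
wrist_force: [0.2, 0.9, 0.0]
finger_gap: 0.0852
grip_force: 0.0
```

servo_tool(increments=[{"grip":0,"x":34,"y":18,"z":0,"roll":0},{"grip":0,"x":34,"y":18,"z":0,"roll":0},{"grip":0,"x":34,"y":18,"z":0,"roll":0},{"grip":0,"x":34,"y":18,"z":0,"roll":0},{"grip":0,"x":34,"y":18,"z":0,"roll":0}])

```text
clock: 2.23
tcp_pos: [0.4089, -0.092, 0.2313]
orientation: [0.0, 0.708, 0.707, -0.0]
wrist_force: [0.5, -0.3, -0.7]
finger_gap: 0.085
grip_force: 0.0
```

servo_tool(increments=[{"grip":0,"x":31,"y":16,"z":0,"roll":0},{"grip":0,"x":31,"y":16,"z":0,"roll":0},{"grip":0,"x":30,"y":16,"z":0,"roll":0},{"grip":0,"x":0,"y":0,"z":0,"roll":0},{"grip":0,"x":0,"y":0,"z":0,"roll":0}])

```text
clock: 2.65
tcp_pos: [0.4568, -0.0003, 0.2309]
orientation: [-0.0, 0.706, 0.708, -0.0]
wrist_force: [-0.3, -0.1, -0.7]
finger_gap: 0.0856
grip_force: 0.0
```

```bash
python3 - <<'E'
from h import *
save("wrist","pics/w1.png"); print(env.get_state()["tcp_pos"])
E
```

```text
[ 0.45639376 -0.00136808  0.2309054 ]
```

View pics/w1.png

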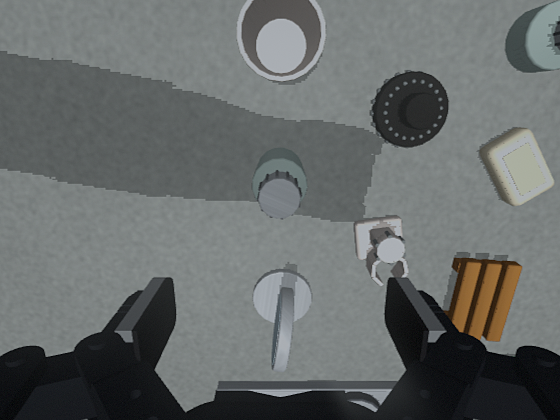

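```bash
python3 - <<'E'
from h import *
for k,u,v,z in [("cap",280,196,.115),("knob",421,111,.046),("disc",410,109,.02),("soapc",522,167,.026),("foot",283,297,.01),("mtop",288,305,.1),("sv1",463,258,.028),("sv2",523,262,.028),("sv3",501,341,.028),("tumb",281,36,.075),("hold",390,249,.056),("short",558,38,.07)]:
    print(k,ray("wrist",u,v,z).round(3))
E
```

```text
cap [0.457 0.007 0.115]
knob [0.581 0.065 0.046]
disc [0.58  0.066 0.02 ]
soapc [0.692 0.012 0.026]
foot [ 0.461 -0.14   0.01 ]
mtop [ 0.464 -0.095  0.1  ]
sv1 [ 0.649 -0.083  0.028]
sv2 [ 0.712 -0.088  0.028]
sv3 [ 0.707 -0.186  0.028]
tumb [0.458 0.121 0.075]
hold [ 0.562 -0.061  0.056]
short [0.67 0.12 0.07]
```

servo_tool(increments=[{"grip":0,"x":5,"y":0,"z":20,"roll":0},{"grip":0,"x":0,"y":0,"z":38,"roll":0},{"grip":0,"x":0,"y":0,"z":38,"roll":0},{"grip":0,"x":0,"y":0,"z":36,"roll":0},{"grip":0,"x":0,"y":0,"z":18,"roll":0}])

```text
clock: 3.12
tcp_pos: [0.4533, 0.002, 0.0776]
orientation: [-0.002, 0.708, 0.706, -0.002]
wrist_force: [-0.4, -0.7, -0.4]
finger_gap: 0.0854
grip_force: 0.0
```

servo_tool(increments=[{"grip":0.5,"x":0,"y":0,"z":0,"roll":0},{"grip":1,"x":0,"y":0,"z":0,"roll":0},{"grip":1,"x":0,"y":0,"z":0,"roll":0},{"grip":1,"x":0,"y":0,"z":0,"roll":0},{"grip":1,"x":0,"y":0,"z":0,"roll":0}])

```text
clock: 3.53
tcp_pos: [0.4579, 0.0025, 0.0832]
orientation: [0.001, 0.708, 0.706, 0.001]
wrist_force: [-2.1, -0.8, 5.3]
finger_gap: 0.0311
grip_force: 39.1
```

servo_tool(increments=[{"grip":1,"x":0,"y":0,"z":0,"roll":0},{"grip":1,"x":0,"y":0,"z":0,"roll":0},{"grip":1,"x":0,"y":0,"z":0,"roll":0},{"grip":1,"x":0,"y":0,"z":0,"roll":0},{"grip":1,"x":0,"y":0,"z":0,"roll":0}])

```text
clock: 3.95
tcp_pos: [0.4579, 0.0026, 0.0832]
orientation: [0.002, 0.708, 0.707, 0.001]
wrist_force: [-1.2, -1.2, 5.8]
finger_gap: 0.0307
grip_force: 39.1
```

servo_tool(increments=[{"grip":1,"x":0,"y":0,"z":-12,"roll":0},{"grip":1,"x":0,"y":0,"z":-30,"roll":0},{"grip":1,"x":0,"y":0,"z":-35,"roll":0},{"grip":1,"x":0,"y":0,"z":-35,"roll":0},{"grip":1,"x":0,"y":0,"z":-18,"roll":0}])

```text
clock: 4.37
tcp_pos: [0.4583, 0.0028, 0.2162]
orientation: [0.003, 0.707, 0.707, 0.002]
wrist_force: [1.5, -0.2, -2.0]
finger_gap: 0.0309
grip_force: 40.6
```

servo_tool(increments=[{"grip":1,"x":-10,"y":3,"z":0,"roll":0},{"grip":1,"x":-20,"y":6,"z":0,"roll":0},{"grip":1,"x":-30,"y":8,"z":0,"roll":0},{"grip":1,"x":-30,"y":8,"z":0,"roll":0},{"grip":1,"x":-30,"y":9,"z":0,"roll":0}])

```text
clock: 4.78
tcp_pos: [0.4903, -0.1183, 0.2109]
orientation: [-0.0, 0.707, 0.707, -0.0]
wrist_force: [0.2, -0.4, -1.5]
finger_gap: 0.0311
grip_force: 40.5
```

servo_tool(increments=[{"grip":1,"x":-30,"y":9,"z":0,"roll":0},{"grip":1,"x":-30,"y":9,"z":0,"roll":0},{"grip":1,"x":-30,"y":9,"z":0,"roll":0},{"grip":1,"x":-30,"y":9,"z":0,"roll":0},{"grip":1,"x":-30,"y":9,"z":0,"roll":0}])

```text
clock: 5.2
tcp_pos: [0.5351, -0.269, 0.2104]
orientation: [-0.0, 0.708, 0.707, -0.0]
wrist_force: [0.9, 0.3, -2.6]
finger_gap: 0.031
grip_force: 40.5
```

servo_tool(increments=[{"grip":1,"x":-30,"y":8,"z":0,"roll":0},{"grip":1,"x":-20,"y":5,"z":0,"roll":0},{"grip":1,"x":0,"y":0,"z":0,"roll":0},{"grip":1,"x":0,"y":0,"z":0,"roll":0},{"grip":1,"x":0,"y":0,"z":0,"roll":0}])

```text
clock: 5.62
tcp_pos: [0.5476, -0.3168, 0.2103]
orientation: [-0.001, 0.708, 0.707, -0.0]
wrist_force: [0.5, -0.5, -0.9]
finger_gap: 0.0312
grip_force: 40.5
```

```bash
python3 - <<'E'
from h import *
s=env.get_state(); print(s["tcp_pos"],s["finger_gap"],s["wrist_force"])
im=np.hstack([env.read_camera("wrist"),env.read_camera("side")])
cv2.imwrite("pics/c2.png",cv2.resize(im[:,:,::-1],(800,300),interpolation=cv2.INTER_AREA))
E
```

```text
[ 0.5475794  -0.31678841  0.21033294] 0.031197339978461927 [ 0.53074409 -0.46610569 -0.85686444]
```

View pics/c2.png

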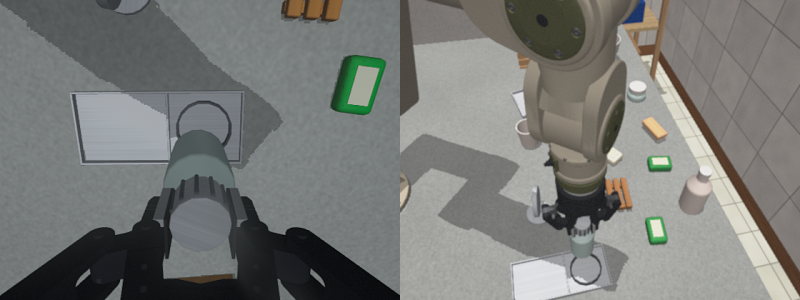

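```bash
python3 - <<'E'
from h import *
for u,v,z in [(204,128,.016),(71,92,.014),(242,92,.014),(241,162,.014),(80,163,.014)]: print(ray("wrist",u*1.4,v*1.4,z).round(3))
E
```

```text
[ 0.554 -0.312  0.016]
[ 0.383 -0.265  0.014]
[ 0.603 -0.265  0.014]
[ 0.606 -0.361  0.014]
[ 0.381 -0.362  0.014]
```

servo_tool(increments=[{"grip":1,"x":0,"y":4,"z":20,"roll":0},{"grip":1,"x":0,"y":0,"z":34,"roll":0},{"grip":1,"x":0,"y":0,"z":34,"roll":0},{"grip":1,"x":0,"y":0,"z":22,"roll":0},{"grip":1,"x":0,"y":0,"z":10,"roll":0}])

```text
clock: 6.13
tcp_pos: [0.5502, -0.3144, 0.0877]
orientation: [-0.003, 0.707, 0.707, -0.0]
wrist_force: [-0.2, 0.2, -2.5]
finger_gap: 0.031
grip_force: 40.4
```

servo_tool(increments=[{"grip":1,"x":0,"y":0,"z":1,"roll":0},{"grip":1,"x":0,"y":0,"z":0,"roll":0},{"grip":1,"x":0,"y":0,"z":0,"roll":0}])

```text
clock: 6.38
tcp_pos: [0.5534, -0.3174, 0.0922]
orientation: [0.002, 0.707, 0.707, 0.0]
wrist_force: [0.4, 0.2, -2.2]
finger_gap: 0.0308
grip_force: 40.3
```

servo_tool(increments=[{"grip":1,"x":0,"y":0,"z":2,"roll":0},{"grip":1,"x":0,"y":0,"z":2,"roll":0},{"grip":1,"x":0,"y":0,"z":0,"roll":0},{"grip":1,"x":0,"y":0,"z":0,"roll":0},{"grip":1,"x":0,"y":0,"z":0,"roll":0}])

```text
clock: 6.8
tcp_pos: [0.5527, -0.3174, 0.0869]
orientation: [0.001, 0.708, 0.707, 0.0]
wrist_force: [0.5, -0.3, 0.6]
finger_gap: 0.0309
grip_force: 40.5
```

servo_tool(increments=[{"grip":0.3,"x":0,"y":0,"z":0,"roll":0},{"grip":0.1,"x":0,"y":0,"z":0,"roll":0},{"grip":0,"x":0,"y":0,"z":0,"roll":0},{"grip":0,"x":0,"y":0,"z":0,"roll":0},{"grip":0,"x":0,"y":0,"z":-10,"roll":0}])

```text
clock: 7.22
tcp_pos: [0.5511, -0.3162, 0.0946]
orientation: [-0.002, 0.708, 0.707, -0.0]
wrist_force: [-0.1, 0.6, 0.1]
finger_gap: 0.0855
grip_force: 0.0
```

servo_tool(increments=[{"grip":0,"x":0,"y":0,"z":-30,"roll":0},{"grip":0,"x":0,"y":0,"z":-40,"roll":0},{"grip":0,"x":0,"y":0,"z":-30,"roll":0},{"grip":0,"x":20,"y":2,"z":0,"roll":0},{"grip":0,"x":38,"y":2,"z":0,"roll":0}])

```text
clock: 7.63
tcp_pos: [0.5581, -0.2631, 0.2]
orientation: [0.004, 0.709, 0.705, 0.0]
wrist_force: [0.7, 1.4, -0.4]
finger_gap: 0.0853
grip_force: 0.0
```

servo_tool(increments=[{"grip":0,"x":38,"y":2,"z":0,"roll":0},{"grip":0,"x":38,"y":3,"z":0,"roll":0},{"grip":0,"x":38,"y":3,"z":0,"roll":0},{"grip":0,"x":38,"y":3,"z":0,"roll":0},{"grip":0,"x":38,"y":3,"z":0,"roll":0}])

```text
clock: 8.05
tcp_pos: [0.5705, -0.0674, 0.1974]
orientation: [0.001, 0.708, 0.707, 0.0]
wrist_force: [0.5, -0.3, -0.4]
finger_gap: 0.0852
grip_force: 0.0
```

servo_tool(increments=[{"grip":0,"x":38,"y":3,"z":0,"roll":0},{"grip":0,"x":38,"y":3,"z":0,"roll":0},{"grip":0,"x":38,"y":3,"z":0,"roll":0},{"grip":0,"x":20,"y":0,"z":0,"roll":0},{"grip":0,"x":0,"y":0,"z":0,"roll":0}])

```text
clock: 8.47
tcp_pos: [0.5795, 0.0692, 0.1972]
orientation: [-0.0, 0.706, 0.709, 0.001]
wrist_force: [-0.5, -0.6, 0.3]
finger_gap: 0.0851
grip_force: 0.0
```

```bash
python3 - <<'E'
from h import *
print(env.get_state()["tcp_pos"])
im=np.hstack([env.read_camera("wrist"),env.read_camera("side")])
cv2.imwrite("pics/c3.png",cv2.resize(im[:,:,::-1],(800,300),interpolation=cv2.INTER_AREA))
E
```

```text
[0.57950962 0.06919806 0.19723274]
```

View pics/c3.png

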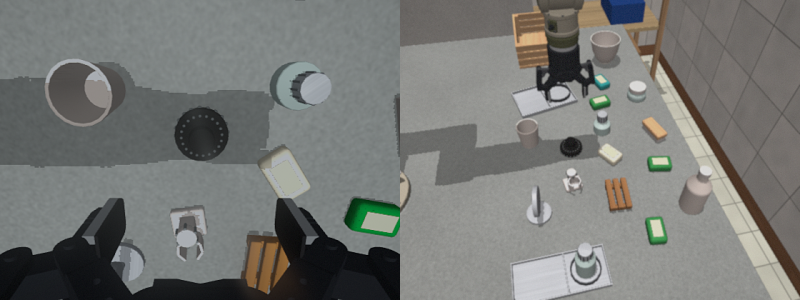

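```bash
python3 - <<'E'
from h import *
print(ray("wrist",201*1.4,134*1.4,.02).round(3))
w=np.array([ray("wrist",u*1.4,v*1.4,.02)[:2] for u,v in [(259,158),(282,145),(311,187),(290,201)]]);print(w.round(3),w.mean(0)); d=w[2]-w[1]+w[3]-w[0];print(np.degrees(np.arctan2(d[1],d[0])))
print(ray("wrist",95*1.4,90*1.4,.075),ray("wrist",305*1.4,87*1.4,.075),ray("wrist",186*1.4,238*1.4,.056))
E
```

```text
[0.582 0.065 0.02 ]
[[ 0.659  0.033]
 [ 0.687  0.051]
 [ 0.732 -0.009]
 [ 0.706 -0.03 ]] [0.69588336 0.01143601]
-52.90369222857075
[0.47598987 0.12387403 0.075     ] [0.6858576  0.12689744 0.075     ] [ 0.56314275 -0.06355722  0.056     ]
```

servo_tool(increments=[{"grip":0,"x":-4,"y":1.5,"z":25,"roll":0},{"grip":0,"x":0,"y":0,"z":40,"roll":0},{"grip":0,"x":0,"y":0,"z":40,"roll":0},{"grip":0,"x":0,"y":0,"z":36,"roll":0},{"grip":0,"x":0,"y":0,"z":22,"roll":0}])

```text
clock: 8.98
tcp_pos: [0.579, 0.059, 0.0298]
orientation: [-0.001, 0.708, 0.706, -0.002]
wrist_force: [-0.9, -0.0, -0.1]
finger_gap: 0.0853
grip_force: 0.0
```

servo_tool(increments=[{"grip":0,"x":0,"y":0,"z":8,"roll":0},{"grip":0,"x":0,"y":0,"z":0,"roll":0},{"grip":0,"x":0,"y":0,"z":0,"roll":0},{"grip":0,"x":0,"y":0,"z":0,"roll":0},{"grip":0,"x":0,"y":0,"z":0,"roll":0}])

```text
clock: 9.4
tcp_pos: [0.5832, 0.0605, 0.0276]
orientation: [0.002, 0.708, 0.706, 0.001]
wrist_force: [0.3, -0.2, -0.3]
finger_gap: 0.0855
grip_force: 0.0
```

servo_tool(increments=[{"grip":0,"x":4,"y":-2,"z":4,"roll":0},{"grip":0,"x":0,"y":0,"z":0,"roll":0},{"grip":0.4,"x":0,"y":0,"z":0,"roll":0},{"grip":1,"x":0,"y":0,"z":0,"roll":0},{"grip":1,"x":0,"y":0,"z":0,"roll":0}])

```text
clock: 9.82
tcp_pos: [0.5793, 0.065, 0.0214]
orientation: [0.0, 0.707, 0.707, 0.0]
wrist_force: [0.7, 0.0, -0.4]
finger_gap: 0.0517
grip_force: 0.0
```

servo_tool(increments=[{"grip":1,"x":0,"y":0,"z":0,"roll":0},{"grip":1,"x":0,"y":0,"z":0,"roll":0},{"grip":1,"x":0,"y":0,"z":0,"roll":0},{"grip":1,"x":0,"y":0,"z":0,"roll":0},{"grip":1,"x":0,"y":0,"z":0,"roll":0}])

```text
clock: 10.23
tcp_pos: [0.5796, 0.0649, 0.0216]
orientation: [0.0, 0.708, 0.707, 0.0]
wrist_force: [-0.2, 0.4, 3.4]
finger_gap: 0.0309
grip_force: 39.7
```

servo_tool(increments=[{"grip":1,"x":0,"y":0,"z":-12,"roll":0},{"grip":1,"x":0,"y":0,"z":-34,"roll":0},{"grip":1,"x":0,"y":0,"z":-40,"roll":0},{"grip":1,"x":0,"y":0,"z":-40,"roll":0},{"grip":1,"x":0,"y":0,"z":-24,"roll":0}])

```text
clock: 10.65
tcp_pos: [0.5802, 0.0648, 0.1751]
orientation: [0.001, 0.708, 0.707, 0.001]
wrist_force: [1.3, 0.2, -0.3]
finger_gap: 0.0306
grip_force: 39.7
```

servo_tool(increments=[{"grip":1,"x":-15,"y":-6,"z":0,"roll":0},{"grip":1,"x":-28,"y":-10,"z":0,"roll":0},{"grip":1,"x":-30,"y":-11,"z":0,"roll":0},{"grip":1,"x":-30,"y":-11,"z":0,"roll":0},{"grip":1,"x":-30,"y":-11,"z":0,"roll":0}])

```text
clock: 11.07
tcp_pos: [0.529, -0.0689, 0.1709]
orientation: [-0.0, 0.707, 0.707, -0.0]
wrist_force: [0.3, -0.5, -0.5]
finger_gap: 0.0308
grip_force: 39.8
```

servo_tool(increments=[{"grip":1,"x":-30,"y":-11,"z":0,"roll":0},{"grip":1,"x":-30,"y":-11,"z":0,"roll":0},{"grip":1,"x":-30,"y":-11,"z":0,"roll":0},{"grip":1,"x":-30,"y":-11,"z":0,"roll":0},{"grip":1,"x":-30,"y":-11,"z":0,"roll":0}])

```text
clock: 11.48
tcp_pos: [0.4737, -0.2191, 0.1709]
orientation: [-0.0, 0.708, 0.707, -0.0]
wrist_force: [-0.3, -0.3, 0.4]
finger_gap: 0.0307
grip_force: 39.8
```

servo_tool(increments=[{"grip":1,"x":-30,"y":-11,"z":0,"roll":0},{"grip":1,"x":-30,"y":-11,"z":0,"roll":0},{"grip":1,"x":-27,"y":-9,"z":0,"roll":0},{"grip":1,"x":-10,"y":-5,"z":0,"roll":0},{"grip":1,"x":0,"y":0,"z":0,"roll":0}])

```text
clock: 11.9
tcp_pos: [0.4375, -0.317, 0.1707]
orientation: [-0.0, 0.709, 0.705, -0.0]
wrist_force: [-0.8, 0.0, -0.5]
finger_gap: 0.0306
grip_force: 39.8
```

servo_tool(increments=[{"grip":1,"x":0,"y":0,"z":0,"roll":0},{"grip":1,"x":0,"y":0,"z":0,"roll":0},{"grip":1,"x":0,"y":0,"z":0,"roll":0}])

```text
clock: 12.15
tcp_pos: [0.4391, -0.3135, 0.1712]
orientation: [-0.0, 0.707, 0.707, 0.0]
wrist_force: [0.7, 0.1, -0.5]
finger_gap: 0.0309
grip_force: 39.8
```

servo_tool(increments=[{"grip":1,"x":-1,"y":2,"z":20,"roll":0},{"grip":1,"x":0,"y":0,"z":36,"roll":0},{"grip":1,"x":0,"y":0,"z":40,"roll":0},{"grip":1,"x":0,"y":0,"z":30,"roll":0},{"grip":1,"x":0,"y":0,"z":13,"roll":0}])

```text
clock: 12.57
tcp_pos: [0.439, -0.3123, 0.0282]
orientation: [-0.003, 0.707, 0.707, -0.0]
wrist_force: [0.4, 0.6, -1.0]
finger_gap: 0.0306
grip_force: 39.8
```

servo_tool(increments=[{"grip":1,"x":0,"y":0,"z":0,"roll":0},{"grip":1,"x":0,"y":0,"z":2,"roll":0},{"grip":1,"x":0,"y":0,"z":2,"roll":0},{"grip":1,"x":0,"y":0,"z":0,"roll":0},{"grip":1,"x":0,"y":0,"z":0,"roll":0}])

```text
clock: 12.98
tcp_pos: [0.4418, -0.3166, 0.0298]
orientation: [0.001, 0.707, 0.707, 0.0]
wrist_force: [-0.2, -0.8, -1.0]
finger_gap: 0.0308
grip_force: 39.8
```

Lower the last 4 mm, then release and go to the mirror at (0.458, -0.141).

servo_tool(increments=[{"grip":1,"x":0,"y":0,"z":2.5,"roll":0},{"grip":1,"x":0,"y":0,"z":2,"roll":0},{"grip":1,"x":0,"y":0,"z":0,"roll":0},{"grip":1,"x":0,"y":0,"z":0,"roll":0},{"grip":1,"x":0,"y":0,"z":0,"roll":0}])

```text
clock: 13.4
tcp_pos: [0.4416, -0.3167, 0.0255]
orientation: [0.001, 0.708, 0.707, 0.0]
wrist_force: [-0.6, 1.4, 8.4]
finger_gap: 0.031
grip_force: 40.6
```

servo_tool(increments=[{"grip":0.5,"x":0,"y":0,"z":0,"roll":0},{"grip":0.3,"x":0,"y":0,"z":0,"roll":0},{"grip":0.3,"x":0,"y":0,"z":0,"roll":0},{"grip":0.3,"x":0,"y":0,"z":-5,"roll":0},{"grip":0.3,"x":0,"y":0,"z":-25,"roll":0}])

```text
clock: 13.82
tcp_pos: [0.4383, -0.3137, 0.0506]
orientation: [-0.004, 0.708, 0.707, -0.0]
wrist_force: [-0.2, 1.0, -1.1]
finger_gap: 0.0596
grip_force: 0.0
```

servo_tool(increments=[{"grip":0,"x":0,"y":0,"z":-40,"roll":0},{"grip":0,"x":0,"y":0,"z":-40,"roll":0},{"grip":0,"x":0,"y":0,"z":-40,"roll":0},{"grip":0,"x":0,"y":0,"z":-35,"roll":4},{"grip":0,"x":15,"y":0,"z":0,"roll":4}])

```text
clock: 14.23
tcp_pos: [0.4448, -0.3054, 0.217]
orientation: [0.007, 0.757, 0.654, 0.0]
wrist_force: [1.0, -0.7, 0.4]
finger_gap: 0.0853
grip_force: 0.0
```

servo_tool(increments=[{"grip":0,"x":35,"y":0,"z":0,"roll":0},{"grip":0,"x":40,"y":0,"z":0,"roll":0},{"grip":0,"x":40,"y":0,"z":0,"roll":0},{"grip":0,"x":30,"y":0,"z":0,"roll":0},{"grip":0,"x":15,"y":0,"z":0,"roll":0}])

```text
clock: 14.65
tcp_pos: [0.4639, -0.1392, 0.2091]
orientation: [-0.0, 0.754, 0.657, 0.0]
wrist_force: [0.3, -0.6, 0.3]
finger_gap: 0.0853
grip_force: 0.0
```

servo_tool(increments=[{"grip":0,"x":0,"y":0,"z":0,"roll":0},{"grip":0,"x":0,"y":0,"z":0,"roll":0},{"grip":0,"x":0,"y":0,"z":0,"roll":0}])

```text
clock: 14.9
tcp_pos: [0.4644, -0.1431, 0.2089]
orientation: [0.0, 0.755, 0.656, -0.0]
wrist_force: [-0.6, 0.3, -0.3]
finger_gap: 0.0857
grip_force: 0.0
```

```bash
python3 - <<'E'
from h import *
print(env.get_state()["tcp_pos"])
im=np.hstack([env.read_camera("wrist"),env.read_camera("side")])
cv2.imwrite("pics/c4.png",cv2.resize(im[:,:,::-1],(800,300),interpolation=cv2.INTER_AREA))
E
```

```text
[ 0.46440032 -0.14314919  0.20892935]
```

View pics/c4.png

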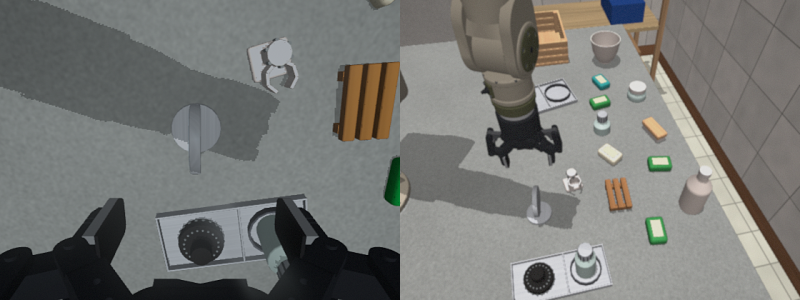

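```bash
python3 - <<'E'
from h import *
print(ray("wrist",196*1.4,128*1.4,.01).round(3)); print(ray("wrist",195*1.4,150*1.4,.085).round(3))
for u,v in [(158,214),(304,195)]: print(ray("wrist",u*1.4,v*1.4,.014).round(3))
print(ray("wrist",201*1.4,238*1.4,.024).round(3))
E
```

```text
[ 0.461 -0.14   0.01 ]
[ 0.459 -0.148  0.085]
[ 0.386 -0.26   0.014]
[ 0.601 -0.259  0.014]
[ 0.444 -0.303  0.024]
```

servo_tool(increments=[{"grip":0,"x":1,"y":-4,"z":20,"roll":0},{"grip":0,"x":0,"y":0,"z":36,"roll":0},{"grip":0,"x":0,"y":0,"z":40,"roll":0},{"grip":0,"x":0,"y":0,"z":30,"roll":0},{"grip":0,"x":0,"y":0,"z":13,"roll":0}])

```text
clock: 15.42
tcp_pos: [0.4576, -0.1409, 0.0657]
orientation: [-0.003, 0.756, 0.655, -0.001]
wrist_force: [-0.5, -0.1, -0.2]
finger_gap: 0.0854
grip_force: 0.0
```

servo_tool(increments=[{"grip":0.3,"x":0,"y":0,"z":0,"roll":0},{"grip":0.5,"x":0,"y":0,"z":0,"roll":0},{"grip":0.6,"x":0,"y":0,"z":0,"roll":0},{"grip":0.7,"x":0,"y":0,"z":0,"roll":0},{"grip":0.7,"x":0,"y":0,"z":0,"roll":0}])

```text
clock: 15.83
tcp_pos: [0.4617, -0.1418, 0.0713]
orientation: [0.001, 0.755, 0.655, 0.001]
wrist_force: [0.5, -0.0, 0.1]
finger_gap: 0.0266
grip_force: 0.0
```

servo_tool(increments=[{"grip":0.8,"x":0,"y":-1,"z":0,"roll":0},{"grip":0.85,"x":0,"y":0,"z":0,"roll":0},{"grip":0.9,"x":0,"y":0,"z":0,"roll":0},{"grip":1,"x":0,"y":0,"z":0,"roll":0},{"grip":1,"x":0,"y":0,"z":0,"roll":0}])

```text
clock: 16.25
tcp_pos: [0.4594, -0.1409, 0.0705]
orientation: [0.0, 0.755, 0.656, -0.0]
wrist_force: [-2.6, 0.0, 6.1]
finger_gap: 0.0117
grip_force: 39.5
```

servo_tool(increments=[{"grip":1,"x":0,"y":0,"z":0,"roll":0},{"grip":1,"x":0,"y":0,"z":0,"roll":0},{"grip":1,"x":0,"y":0,"z":0,"roll":0}])

```text
clock: 16.5
tcp_pos: [0.4595, -0.1409, 0.0705]
orientation: [0.0, 0.755, 0.656, -0.0]
wrist_force: [-2.6, 0.7, 6.9]
finger_gap: 0.0119
grip_force: 39.5
```

servo_tool(increments=[{"grip":1,"x":0,"y":0,"z":-8,"roll":0},{"grip":1,"x":0,"y":0,"z":-22,"roll":0},{"grip":1,"x":0,"y":0,"z":-30,"roll":0},{"grip":1,"x":0,"y":0,"z":-30,"roll":0},{"grip":1,"x":0,"y":0,"z":-15,"roll":0}])

```text
clock: 16.92
tcp_pos: [0.4606, -0.1412, 0.1783]
orientation: [0.002, 0.755, 0.656, 0.001]
wrist_force: [0.7, -0.2, -2.7]
finger_gap: 0.0109
grip_force: 39.4
```

servo_tool(increments=[{"grip":1,"x":12,"y":1,"z":0,"roll":0},{"grip":1,"x":24,"y":3,"z":0,"roll":0},{"grip":1,"x":29,"y":3,"z":0,"roll":0},{"grip":1,"x":29,"y":3,"z":0,"roll":0},{"grip":1,"x":29,"y":3,"z":0,"roll":0}])

```text
clock: 17.33
tcp_pos: [0.4889, -0.019, 0.1737]
orientation: [-0.001, 0.755, 0.655, -0.0]
wrist_force: [0.1, 0.0, -3.7]
finger_gap: 0.0114
grip_force: 39.4
```

servo_tool(increments=[{"grip":1,"x":29,"y":3,"z":0,"roll":0},{"grip":1,"x":29,"y":3,"z":0,"roll":0},{"grip":1,"x":29,"y":3,"z":0,"roll":0},{"grip":1,"x":29,"y":3,"z":0,"roll":0},{"grip":1,"x":29,"y":3,"z":0,"roll":0}])

```text
clock: 17.75
tcp_pos: [0.5239, 0.1228, 0.1734]
orientation: [-0.001, 0.755, 0.656, -0.001]
wrist_force: [0.6, -0.6, -2.4]
finger_gap: 0.0118
grip_force: 39.4
```

servo_tool(increments=[{"grip":1,"x":29,"y":3,"z":0,"roll":0},{"grip":1,"x":29,"y":3,"z":0,"roll":0},{"grip":1,"x":29,"y":3,"z":0,"roll":0},{"grip":1,"x":29,"y":3,"z":0,"roll":0},{"grip":1,"x":29,"y":3,"z":0,"roll":0}])

```text
clock: 18.17
tcp_pos: [0.5589, 0.2641, 0.1731]
orientation: [-0.001, 0.755, 0.656, -0.001]
wrist_force: [0.4, -0.8, -3.3]
finger_gap: 0.0117
grip_force: 39.4
```

servo_tool(increments=[{"grip":1,"x":29,"y":1,"z":0,"roll":0},{"grip":1,"x":18,"y":0,"z":0,"roll":0},{"grip":1,"x":0,"y":0,"z":0,"roll":0},{"grip":1,"x":0,"y":0,"z":0,"roll":0},{"grip":1,"x":0,"y":0,"z":0,"roll":0}])

```text
clock: 18.58
tcp_pos: [0.5665, 0.3083, 0.1734]
orientation: [-0.0, 0.755, 0.656, -0.001]
wrist_force: [-0.1, -0.1, -3.1]
finger_gap: 0.0116
grip_force: 39.4
```

```bash
python3 - <<'E'
from h import *
s=env.get_state();print(s["tcp_pos"],s["finger_gap"],s["wrist_force"])
im=np.hstack([env.read_camera("wrist"),env.read_camera("side")])
cv2.imwrite("pics/c5.png",cv2.resize(im[:,:,::-1],(800,300),interpolation=cv2.INTER_AREA))
E
```

```text
[0.56653995 0.3083023  0.17342887] 0.01158002624607793 [-0.12491311 -0.09325824 -3.09493441]
```

View pics/c5.png

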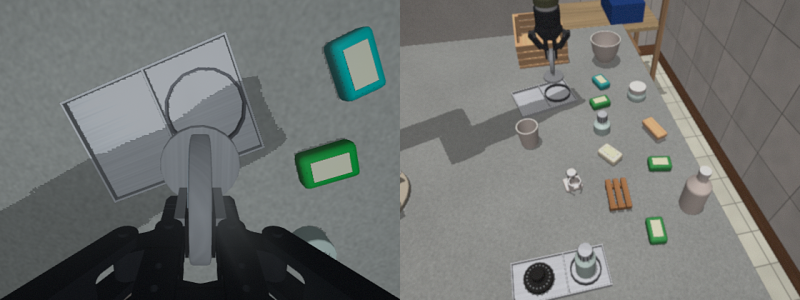

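```bash
python3 - <<'E'
from h import *
print(ray("wrist",205*1.4,106*1.4,.016).round(3))
w=np.array([ray("wrist",u*1.4,v*1.4,.014)[:2] for u,v in [(62,104),(226,34),(262,148),(117,200)]]);print(w.round(3),w.mean(0).round(3)); d=w[1]-w[0]+w[2]-w[3];print(np.degrees(np.arctan2(d[1],d[0])))
print(ray("wrist",200*1.4,159*1.4,.107).round(3))
E
```

```text
[0.579 0.344 0.016]
[[0.415 0.37 ]
 [0.612 0.417]
 [0.641 0.283]
 [0.448 0.239]] [0.529 0.327]
13.194478909874848
[0.569 0.312 0.107]
```

servo_tool(increments=[{"grip":1,"x":15,"y":3,"z":0,"roll":0},{"grip":1,"x":16,"y":3,"z":0,"roll":0},{"grip":1,"x":0,"y":0,"z":12,"roll":0},{"grip":1,"x":0,"y":0,"z":28,"roll":0},{"grip":1,"x":0,"y":0,"z":28,"roll":0}])

```text
clock: 19.1
tcp_pos: [0.5794, 0.3379, 0.1078]
orientation: [0.001, 0.756, 0.655, 0.002]
wrist_force: [0.2, 0.4, -2.6]
finger_gap: 0.0116
grip_force: 39.6
```

servo_tool(increments=[{"grip":1,"x":0,"y":0,"z":12,"roll":0},{"grip":1,"x":0,"y":0,"z":8,"roll":0},{"grip":1,"x":0,"y":0,"z":4,"roll":0},{"grip":1,"x":0,"y":0,"z":0,"roll":0},{"grip":1,"x":0,"y":0,"z":0,"roll":0}])

```text
clock: 19.52
tcp_pos: [0.5788, 0.3381, 0.0839]
orientation: [0.0, 0.755, 0.655, 0.001]
wrist_force: [-0.3, 0.8, -2.2]
finger_gap: 0.0119
grip_force: 39.5
```

servo_tool(increments=[{"grip":1,"x":0,"y":0,"z":4,"roll":0},{"grip":1,"x":0,"y":0,"z":3,"roll":0},{"grip":1,"x":0,"y":0,"z":1.5,"roll":0},{"grip":1,"x":0,"y":0,"z":0,"roll":0},{"grip":1,"x":0,"y":0,"z":0,"roll":0}])

```text
clock: 19.93
tcp_pos: [0.5783, 0.3384, 0.0746]
orientation: [0.0, 0.755, 0.656, 0.0]
wrist_force: [0.9, -0.2, -1.0]
finger_gap: 0.0116
grip_force: 39.8
```

servo_tool(increments=[{"grip":1,"x":0,"y":0,"z":0,"roll":0},{"grip":1,"x":0,"y":0,"z":0,"roll":0}])

```text
clock: 20.1
tcp_pos: [0.5782, 0.3385, 0.0746]
orientation: [0.0, 0.755, 0.656, 0.0]
wrist_force: [0.8, 0.1, -0.5]
finger_gap: 0.0117
grip_force: 39.8
```

servo_tool(increments=[{"grip":0.8,"x":0,"y":0,"z":0,"roll":0},{"grip":0.5,"x":0,"y":0,"z":0,"roll":0},{"grip":0.2,"x":0,"y":0,"z":0,"roll":0},{"grip":0,"x":0,"y":0,"z":0,"roll":0},{"grip":0,"x":0,"y":0,"z":-10,"roll":0}])

```text
clock: 20.52
tcp_pos: [0.5766, 0.3376, 0.0825]
orientation: [-0.001, 0.755, 0.656, -0.002]
wrist_force: [-0.1, -0.4, -1.8]
finger_gap: 0.0649
grip_force: 0.0
```

servo_tool(increments=[{"grip":0,"x":0,"y":0,"z":-30,"roll":0},{"grip":0,"x":0,"y":0,"z":-40,"roll":0},{"grip":0,"x":0,"y":0,"z":-40,"roll":0},{"grip":0,"x":0,"y":0,"z":0,"roll":-5},{"grip":0,"x":-20,"y":5,"z":0,"roll":0}])

```text
clock: 20.93
tcp_pos: [0.5833, 0.3214, 0.1993]
orientation: [0.001, 0.723, 0.69, 0.004]
wrist_force: [-0.2, -1.3, 0.5]
finger_gap: 0.0854
grip_force: 0.0
```

servo_tool(increments=[{"grip":0,"x":-36,"y":9.5,"z":0,"roll":0},{"grip":0,"x":-36,"y":9.5,"z":0,"roll":0},{"grip":0,"x":-36,"y":9.5,"z":0,"roll":0},{"grip":0,"x":-36,"y":9.5,"z":0,"roll":0},{"grip":0,"x":-36,"y":9.5,"z":0,"roll":0}])

```text
clock: 21.35
tcp_pos: [0.6198, 0.1342, 0.1954]
orientation: [0.0, 0.726, 0.688, 0.0]
wrist_force: [1.1, -0.8, -0.1]
finger_gap: 0.0856
grip_force: 0.0
```

servo_tool(increments=[{"grip":0,"x":-36,"y":9.5,"z":0,"roll":0},{"grip":0,"x":-36,"y":9.5,"z":0,"roll":0},{"grip":0,"x":-36,"y":9.5,"z":0,"roll":0},{"grip":0,"x":-36,"y":9.5,"z":0,"roll":0},{"grip":0,"x":-36,"y":9.5,"z":0,"roll":0}])

```text
clock: 21.77
tcp_pos: [0.6576, -0.0484, 0.1954]
orientation: [0.0, 0.726, 0.688, 0.0]
wrist_force: [0.1, 0.3, 0.9]
finger_gap: 0.0853
grip_force: 0.0
```

servo_tool(increments=[{"grip":0,"x":-36,"y":9.5,"z":0,"roll":0},{"grip":0,"x":-34,"y":9,"z":0,"roll":0},{"grip":0,"x":-20,"y":5,"z":0,"roll":0},{"grip":0,"x":0,"y":0,"z":0,"roll":0},{"grip":0,"x":0,"y":0,"z":0,"roll":0}])

```text
clock: 22.18
tcp_pos: [0.676, -0.1392, 0.1946]
orientation: [0.0, 0.727, 0.687, 0.0]
wrist_force: [0.3, 0.8, -0.1]
finger_gap: 0.0856
grip_force: 0.0
```

servo_tool(increments=[{"grip":0,"x":0,"y":0,"z":0,"roll":0},{"grip":0,"x":0,"y":0,"z":0,"roll":0}])

```text
clock: 22.35
tcp_pos: [0.6759, -0.1363, 0.1948]
orientation: [-0.0, 0.725, 0.688, 0.0]
wrist_force: [-0.3, -0.3, -0.5]
finger_gap: 0.0854
grip_force: 0.0
```

```bash
python3 - <<'E'
from h import *
s=env.get_state();print(s["tcp_pos"],s["orientation"])
im=np.hstack([env.read_camera("wrist"),env.read_camera("side")])
cv2.imwrite("pics/c6.png",cv2.resize(im[:,:,::-1],(800,300),interpolation=cv2.INTER_AREA))
E
```

```text
[ 0.6759243  -0.13634563  0.19477293] [-4.48837497e-05  7.25329614e-01  6.88401726e-01  1.08399829e-04]
```

View pics/c6.png

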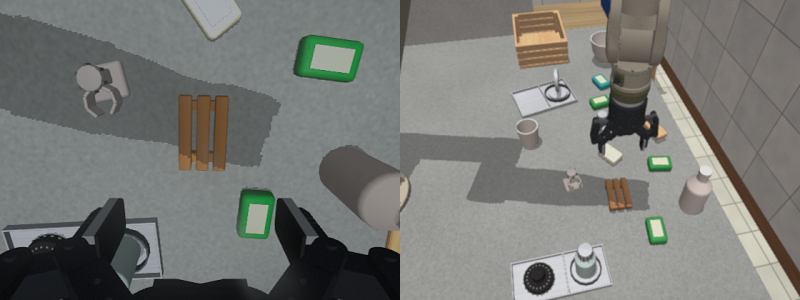

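```bash
python3 - <<'E'
from h import *
w=np.array([ray("wrist",u*1.4,v*1.4,.028)[:2] for u,v in [(179,95),(229,97),(227,170),(179,170)]]);print(w.round(3),w.mean(0).round(3))
E
```

```text
[[ 0.655 -0.085]
 [ 0.714 -0.091]
 [ 0.71  -0.183]
 [ 0.648 -0.18 ]] [ 0.682 -0.135]
```

servo_tool(increments=[{"grip":0,"x":0,"y":3,"z":30,"roll":0},{"grip":0,"x":0,"y":0,"z":40,"roll":0},{"grip":0,"x":0,"y":0,"z":40,"roll":0},{"grip":0,"x":0,"y":0,"z":40,"roll":0},{"grip":0,"x":0,"y":0,"z":26,"roll":0}])

```text
clock: 22.87
tcp_pos: [0.6769, -0.1358, 0.0144]
orientation: [-0.002, 0.725, 0.689, -0.001]
wrist_force: [0.1, -0.5, -0.2]
finger_gap: 0.0855
grip_force: 0.0
```

servo_tool(increments=[{"grip":0,"x":0,"y":0,"z":10,"roll":0},{"grip":0,"x":0,"y":0,"z":5,"roll":0},{"grip":0,"x":0,"y":0,"z":0,"roll":0},{"grip":0,"x":0,"y":0,"z":0,"roll":0},{"grip":0,"x":0,"y":0,"z":0,"roll":0}])

```text
clock: 23.28
tcp_pos: [0.6811, -0.1383, 0.0061]
orientation: [0.002, 0.726, 0.688, 0.001]
wrist_force: [-0.0, -0.8, 0.8]
finger_gap: 0.0854
grip_force: 0.0
```

servo_tool(increments=[{"grip":0,"x":2,"y":-1,"z":4,"roll":0},{"grip":0,"x":0,"y":0,"z":0,"roll":0},{"grip":0.2,"x":0,"y":0,"z":0,"roll":0},{"grip":0.4,"x":0,"y":0,"z":0,"roll":0},{"grip":1,"x":0,"y":0,"z":0,"roll":0}])

```text
clock: 23.7
tcp_pos: [0.6787, -0.136, 0.0002]
orientation: [0.001, 0.726, 0.688, 0.0]
wrist_force: [0.3, -0.9, -0.2]
finger_gap: 0.059
grip_force: 43.6
```

servo_tool(increments=[{"grip":1,"x":0,"y":0,"z":0,"roll":0},{"grip":1,"x":0,"y":0,"z":0,"roll":0},{"grip":1,"x":0,"y":0,"z":0,"roll":0},{"grip":1,"x":0,"y":0,"z":0,"roll":0}])

```text
clock: 24.03
tcp_pos: [0.6787, -0.136, 0.0001]
orientation: [0.001, 0.726, 0.688, 0.0]
wrist_force: [0.1, 0.6, 5.2]
finger_gap: 0.0592
grip_force: 44.2
```

servo_tool(increments=[{"grip":1,"x":0,"y":0,"z":-10,"roll":0},{"grip":1,"x":0,"y":0,"z":-30,"roll":0},{"grip":1,"x":0,"y":0,"z":-40,"roll":0},{"grip":1,"x":0,"y":0,"z":-35,"roll":0},{"grip":1,"x":0,"y":0,"z":-20,"roll":0}])

```text
clock: 24.45
tcp_pos: [0.6794, -0.1362, 0.139]
orientation: [0.002, 0.726, 0.688, 0.001]
wrist_force: [1.5, -0.3, 0.3]
finger_gap: 0.0591
grip_force: 43.7
```

servo_tool(increments=[{"grip":1,"x":15,"y":-8,"z":0,"roll":0},{"grip":1,"x":26,"y":-13,"z":0,"roll":0},{"grip":1,"x":31,"y":-16,"z":0,"roll":0},{"grip":1,"x":31,"y":-16,"z":0,"roll":0},{"grip":1,"x":31,"y":-16,"z":0,"roll":0}])

```text
clock: 24.87
tcp_pos: [0.6153, 0.0027, 0.1342]
orientation: [-0.0, 0.726, 0.688, -0.0]
wrist_force: [-0.2, 0.5, -0.8]
finger_gap: 0.0595
grip_force: 43.6
```

servo_tool(increments=[{"grip":1,"x":31,"y":-16,"z":0,"roll":0},{"grip":1,"x":31,"y":-16,"z":0,"roll":0},{"grip":1,"x":31,"y":-16,"z":0,"roll":0},{"grip":1,"x":31,"y":-16,"z":0,"roll":0},{"grip":1,"x":31,"y":-16,"z":0,"roll":0}])

```text
clock: 25.28
tcp_pos: [0.5436, 0.162, 0.1343]
orientation: [-0.0, 0.726, 0.688, -0.0]
wrist_force: [1.3, -0.3, -1.3]
finger_gap: 0.0591
grip_force: 43.6
```

servo_tool(increments=[{"grip":1,"x":31,"y":-16,"z":0,"roll":0},{"grip":1,"x":31,"y":-16,"z":0,"roll":0},{"grip":1,"x":31,"y":-15,"z":0,"roll":0},{"grip":1,"x":31,"y":-15,"z":0,"roll":0},{"grip":1,"x":20,"y":-10,"z":0,"roll":0}])

```text
clock: 25.7
tcp_pos: [0.4788, 0.3109, 0.1344]
orientation: [-0.0, 0.725, 0.689, -0.0]
wrist_force: [-0.1, -0.2, -1.3]
finger_gap: 0.0594
grip_force: 43.6
```

servo_tool(increments=[{"grip":1,"x":6,"y":-3,"z":0,"roll":-5.5},{"grip":1,"x":0,"y":0,"z":0,"roll":-5.5},{"grip":1,"x":0,"y":0,"z":0,"roll":-5.4},{"grip":1,"x":0,"y":0,"z":0,"roll":0},{"grip":1,"x":0,"y":0,"z":0,"roll":0}])

```text
clock: 26.12
tcp_pos: [0.4778, 0.3145, 0.1342]
orientation: [-0.0, 0.621, 0.784, -0.0]
wrist_force: [-0.2, 0.1, -0.9]
finger_gap: 0.0593
grip_force: 43.7
```

servo_tool(increments=[{"grip":1,"x":0,"y":0,"z":0,"roll":0},{"grip":1,"x":0,"y":0,"z":0,"roll":0}])

```text
clock: 26.28
tcp_pos: [0.4781, 0.3143, 0.1342]
orientation: [-0.0, 0.621, 0.784, -0.0]
wrist_force: [-0.6, 0.6, -0.8]
finger_gap: 0.0593
grip_force: 43.7
```

```bash
python3 - <<'E'
from h import *
s=env.get_state();print(s["tcp_pos"],s["orientation"],s["finger_gap"])
save("wrist","pics/w7.png")
E
```

```text
[0.47807739 0.31431233 0.13424242] [-2.74363207e-05  6.21088204e-01  7.83740665e-01 -1.12562322e-04] 0.059291786881789335
```

View pics/w7.png

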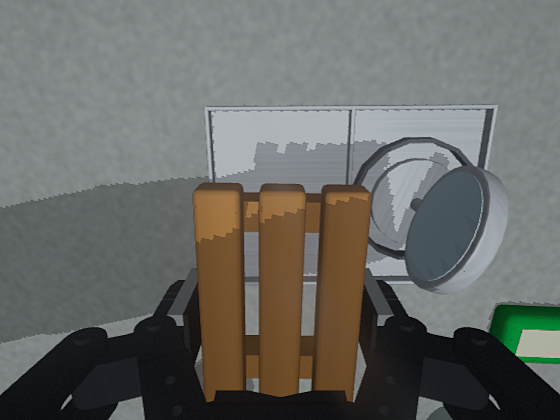

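```bash
python3 - <<'E'
from h import *
s=env.get_state(); a=np.radians(13.2); ex=np.array([np.cos(a),np.sin(a)]); ey=np.array([-ex[1],ex[0]])
for n,u,v in [("tl",207,107),("tr",497,105),("div",352,107),("bl",217,280),("divb",348,282)]:
    w=ray("wrist",u,v,.014)[:2]; d=(w-s["tcp_pos"][:2])*1000; print(n,w.round(3),(d@ex).round(1),(d@ey).round(1))
E
```

```text
tl [0.413 0.372] -49.9 71.2
tr [0.61 0.42] 152.8 72.6
div [0.512 0.395] 51.5 71.2
bl [0.444 0.241] -49.9 -63.7
divb [0.548 0.263] 56.5 -65.5
```

servo_tool(increments=[{"grip":1,"x":3,"y":1,"z":18,"roll":0},{"grip":1,"x":0,"y":0,"z":34,"roll":0},{"grip":1,"x":0,"y":0,"z":34,"roll":0},{"grip":1,"x":0,"y":0,"z":20,"roll":0},{"grip":1,"x":0,"y":0,"z":8,"roll":0}])

```text
clock: 26.75
tcp_pos: [0.4759, 0.3162, 0.0167]
orientation: [-0.001, 0.621, 0.784, -0.003]
wrist_force: [-0.6, -0.1, -1.0]
finger_gap: 0.0593
grip_force: 43.6
```

servo_tool(increments=[{"grip":1,"x":0,"y":0,"z":4,"roll":0},{"grip":1,"x":0,"y":0,"z":0,"roll":0},{"grip":1,"x":0,"y":0,"z":0,"roll":0},{"grip":1,"x":0,"y":0,"z":0,"roll":0},{"grip":1,"x":0,"y":0,"z":0,"roll":0}])

```text
clock: 27.17
tcp_pos: [0.4795, 0.3183, 0.0179]
orientation: [0.001, 0.62, 0.784, 0.001]
wrist_force: [-0.6, -0.4, -1.3]
finger_gap: 0.0591
grip_force: 43.6
```

servo_tool(increments=[{"grip":1,"x":0,"y":0,"z":4,"roll":0},{"grip":1,"x":0,"y":0,"z":4,"roll":0},{"grip":1,"x":0,"y":0,"z":3,"roll":0},{"grip":1,"x":0,"y":0,"z":0,"roll":0},{"grip":1,"x":0,"y":0,"z":0,"roll":0}])

```text
clock: 27.58
tcp_pos: [0.4779, 0.3175, 0.0048]
orientation: [-0.0, 0.62, 0.784, -0.0]
wrist_force: [-0.1, 0.0, -0.6]
finger_gap: 0.059
grip_force: 43.6
```

servo_tool(increments=[{"grip":1,"x":0,"y":0,"z":0,"roll":0},{"grip":1,"x":0,"y":0,"z":0,"roll":0}])

```text
clock: 27.75
tcp_pos: [0.4784, 0.3177, 0.0053]
orientation: [0.0, 0.62, 0.784, -0.0]
wrist_force: [0.1, 1.0, -0.5]
finger_gap: 0.0592
grip_force: 43.6
```

servo_tool(increments=[{"grip":1,"x":0,"y":0,"z":1.5,"roll":0},{"grip":1,"x":0,"y":0,"z":0,"roll":0},{"grip":0.2,"x":0,"y":0,"z":0,"roll":0},{"grip":0.18,"x":0,"y":0,"z":0,"roll":0},{"grip":0.18,"x":0,"y":0,"z":0,"roll":0}])

```text
clock: 28.17
tcp_pos: [0.4783, 0.3177, 0.0037]
orientation: [0.0, 0.62, 0.784, -0.0]
wrist_force: [0.1, -0.1, 0.8]
finger_gap: 0.0698
grip_force: 0.0
```

servo_tool(increments=[{"grip":0.18,"x":0,"y":0,"z":-8,"roll":0},{"grip":0.18,"x":0,"y":0,"z":-25,"roll":0},{"grip":0,"x":0,"y":0,"z":-40,"roll":0},{"grip":0,"x":0,"y":0,"z":-40,"roll":0},{"grip":0,"x":0,"y":0,"z":-40,"roll":0}])

```text
clock: 28.58
tcp_pos: [0.4777, 0.3175, 0.1587]
orientation: [-0.0, 0.62, 0.784, -0.0]
wrist_force: [1.7, 1.0, -0.9]
finger_gap: 0.0854
grip_force: 0.0
```

servo_tool(increments=[{"grip":0,"x":0,"y":0,"z":-32,"roll":0},{"grip":0,"x":-16,"y":6,"z":0,"roll":0},{"grip":0,"x":-30,"y":12,"z":0,"roll":0},{"grip":0,"x":-30,"y":12,"z":0,"roll":0},{"grip":0,"x":-30,"y":12,"z":0,"roll":0}])

```text
clock: 29.0
tcp_pos: [0.5441, 0.2236, 0.19]
orientation: [0.001, 0.62, 0.785, 0.001]
wrist_force: [0.0, 0.4, 0.2]
finger_gap: 0.0852
grip_force: 0.0
```

servo_tool(increments=[{"grip":0,"x":-30,"y":12,"z":0,"roll":0},{"grip":0,"x":-30,"y":12,"z":0,"roll":0},{"grip":0,"x":-30,"y":12,"z":0,"roll":0},{"grip":0,"x":-30,"y":12,"z":0,"roll":0},{"grip":0,"x":-30,"y":12,"z":0,"roll":0}])

```text
clock: 29.42
tcp_pos: [0.6372, 0.0907, 0.1895]
orientation: [0.0, 0.62, 0.784, 0.0]
wrist_force: [0.6, 0.9, -0.5]
finger_gap: 0.0853
grip_force: 0.0
```

servo_tool(increments=[{"grip":0,"x":-30,"y":12,"z":0,"roll":0},{"grip":0,"x":-30,"y":12,"z":0,"roll":0},{"grip":0,"x":-22,"y":9,"z":0,"roll":0},{"grip":0,"x":-10,"y":4,"z":0,"roll":-5.5},{"grip":0,"x":0,"y":0,"z":0,"roll":-5.5}])

```text
clock: 29.83
tcp_pos: [0.6951, 0.0079, 0.1886]
orientation: [0.0, 0.542, 0.84, -0.0]
wrist_force: [-1.1, 1.2, 1.3]
finger_gap: 0.086
grip_force: 0.0
```

servo_tool(increments=[{"grip":0,"x":0,"y":0,"z":0,"roll":-5.4},{"grip":0,"x":0,"y":0,"z":0,"roll":-5.3},{"grip":0,"x":0,"y":0,"z":0,"roll":0},{"grip":0,"x":0,"y":0,"z":0,"roll":0},{"grip":0,"x":0,"y":0,"z":0,"roll":0}])

```text
clock: 30.25
tcp_pos: [0.6937, 0.0112, 0.1891]
orientation: [0.0, 0.462, 0.887, -0.0]
wrist_force: [0.0, 0.3, -0.5]
finger_gap: 0.0853
grip_force: 0.0
```

```bash
python3 - <<'E'
from h import *
s=env.get_state();print(s["tcp_pos"],s["orientation"],s["finger_gap"])
im=np.hstack([env.read_camera("wrist"),env.read_camera("side")])
cv2.imwrite("pics/c8.png",cv2.resize(im[:,:,::-1],(800,300),interpolation=cv2.INTER_AREA))
E
```

```text
[0.69374428 0.01121274 0.18909058] [ 1.17460898e-04  4.62489894e-01  8.86624545e-01 -5.25970136e-07] 0.08529656550179576
```

View pics/c8.png

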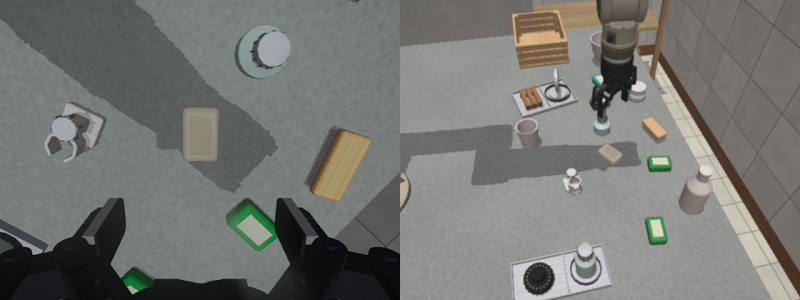

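```bash
python3 - <<'E'
from h import *
from scipy.spatial.transform import Rotation as R
s=env.get_state(); q=s["orientation"]; M=R.from_quat([q[1],q[2],q[3],q[0]]).as_matrix()
for n,u,v,z in [("soap",201,134,.022),("soapt",201,108,.02),("soapb",201,161,.02),("block",311,190,.025),("blockt",340,128,.025),("green",250,200,.02)]:
    w=ray("wrist",u*1.4,v*1.4,z); print(n,w.round(3),(M.T@(w-s["tcp_pos"])*1000).round(0))
E
```

```text
soap [0.695 0.014 0.022] [  2.   2. 167.]
soapt [0.677 0.04  0.02 ] [ 33.   2. 169.]
soapb [ 0.716 -0.016  0.02 ] [-34.   2. 169.]
block [0.856 0.035 0.025] [-73. 146. 164.]
blockt [0.828 0.117 0.025] [ 10. 171. 164.]
green [ 0.802 -0.023  0.02 ] [-90.  69. 169.]
```

Clear; soap is 1–2 mm off. Descend.

servo_tool(increments=[{"grip":0,"x":2,"y":2,"z":30,"roll":0},{"grip":0,"x":0,"y":0,"z":40,"roll":0},{"grip":0,"x":0,"y":0,"z":40,"roll":0},{"grip":0,"x":0,"y":0,"z":36,"roll":0},{"grip":0,"x":0,"y":0,"z":22,"roll":0}])

```text
clock: 30.77
tcp_pos: [0.6916, 0.0143, 0.0164]
orientation: [-0.002, 0.462, 0.887, -0.001]
wrist_force: [-0.6, -0.9, 0.0]
finger_gap: 0.0853
grip_force: 0.0
```

servo_tool(increments=[{"grip":0,"x":0,"y":0,"z":10,"roll":0},{"grip":0,"x":0,"y":0,"z":3,"roll":0},{"grip":0,"x":0,"y":0,"z":0,"roll":0},{"grip":0,"x":0,"y":0,"z":0,"roll":0},{"grip":0,"x":0,"y":0,"z":0,"roll":0}])

```text
clock: 31.18
tcp_pos: [0.6962, 0.0137, 0.0104]
orientation: [0.002, 0.462, 0.887, 0.001]
wrist_force: [-0.5, 0.1, -0.1]
finger_gap: 0.0851
grip_force: 0.0
```

servo_tool(increments=[{"grip":0,"x":0,"y":0,"z":5,"roll":0},{"grip":0,"x":0,"y":0,"z":2,"roll":0},{"grip":0.2,"x":0,"y":0,"z":0,"roll":0},{"grip":0.4,"x":0,"y":0,"z":0,"roll":0},{"grip":1,"x":0,"y":0,"z":0,"roll":0}])

```text
clock: 31.6
tcp_pos: [0.6943, 0.0139, 0.0008]
orientation: [0.0, 0.462, 0.887, -0.0]
wrist_force: [-0.1, 0.7, -0.2]
finger_gap: 0.0515
grip_force: 0.0
```

servo_tool(increments=[{"grip":1,"x":0,"y":0,"z":0,"roll":0},{"grip":1,"x":0,"y":0,"z":0,"roll":0},{"grip":1,"x":0,"y":0,"z":0,"roll":0},{"grip":1,"x":0,"y":0,"z":0,"roll":0},{"grip":1,"x":0,"y":0,"z":0,"roll":0}])

```text
clock: 32.02
tcp_pos: [0.6945, 0.0138, 0.0011]
orientation: [0.0, 0.462, 0.887, 0.0]
wrist_force: [-0.4, 0.2, 2.8]
finger_gap: 0.0455
grip_force: 43.0
```

servo_tool(increments=[{"grip":1,"x":0,"y":0,"z":-10,"roll":0},{"grip":1,"x":0,"y":0,"z":-34,"roll":0},{"grip":1,"x":0,"y":0,"z":-40,"roll":0},{"grip":1,"x":0,"y":0,"z":-40,"roll":0},{"grip":1,"x":0,"y":0,"z":-36,"roll":0}])

```text
clock: 32.43
tcp_pos: [0.6939, 0.014, 0.1634]
orientation: [0.0, 0.462, 0.887, 0.0]
wrist_force: [1.4, 0.0, -0.8]
finger_gap: 0.0456
grip_force: 42.6
```

servo_tool(increments=[{"grip":1,"x":15,"y":0,"z":0,"roll":0},{"grip":1,"x":32,"y":0,"z":0,"roll":0},{"grip":1,"x":32,"y":0,"z":0,"roll":0},{"grip":1,"x":32,"y":0,"z":0,"roll":0},{"grip":1,"x":32,"y":-1,"z":0,"roll":0}])

```text
clock: 32.85
tcp_pos: [0.6103, 0.1313, 0.1611]
orientation: [-0.0, 0.462, 0.887, 0.0]
wrist_force: [-0.6, 0.8, -0.7]
finger_gap: 0.0452
grip_force: 42.7
```

servo_tool(increments=[{"grip":1,"x":32,"y":0,"z":0,"roll":0},{"grip":1,"x":32,"y":0,"z":0,"roll":0},{"grip":1,"x":32,"y":-1,"z":0,"roll":0},{"grip":1,"x":32,"y":0,"z":0,"roll":0},{"grip":1,"x":32,"y":-1,"z":0,"roll":0}])

```text
clock: 33.27
tcp_pos: [0.5166, 0.2614, 0.1612]
orientation: [-0.0, 0.462, 0.887, -0.0]
wrist_force: [1.1, 0.8, -1.0]
finger_gap: 0.0453
grip_force: 42.7
```

servo_tool(increments=[{"grip":1,"x":32,"y":0,"z":0,"roll":0},{"grip":1,"x":26,"y":-1,"z":0,"roll":0},{"grip":1,"x":12,"y":0,"z":0,"roll":5.4},{"grip":1,"x":0,"y":0,"z":0,"roll":5.4},{"grip":1,"x":0,"y":0,"z":0,"roll":5.4}])

```text
clock: 33.68
tcp_pos: [0.4757, 0.3181, 0.1612]
orientation: [-0.0, 0.583, 0.813, -0.0]
wrist_force: [1.4, 0.2, -1.8]
finger_gap: 0.0451
grip_force: 42.5
```

servo_tool(increments=[{"grip":1,"x":0,"y":0,"z":0,"roll":5.4},{"grip":1,"x":0,"y":0,"z":0,"roll":0},{"grip":1,"x":0,"y":0,"z":0,"roll":0},{"grip":1,"x":0,"y":0,"z":0,"roll":0}])

```text
clock: 34.02
tcp_pos: [0.4769, 0.317, 0.1609]
orientation: [0.0, 0.619, 0.786, -0.0]
wrist_force: [0.5, 0.4, -1.2]
finger_gap: 0.0452
grip_force: 42.5
```

```bash
python3 - <<'E'
from h import *
s=env.get_state();print(s["tcp_pos"],s["orientation"],s["finger_gap"])
save("wrist","pics/w9.png")
E
```

```text
[0.47688546 0.31695807 0.16092314] [ 1.19346723e-05  6.18758741e-01  7.85581070e-01 -5.25079512e-05] 0.04523834907897675
```

View pics/w9.png

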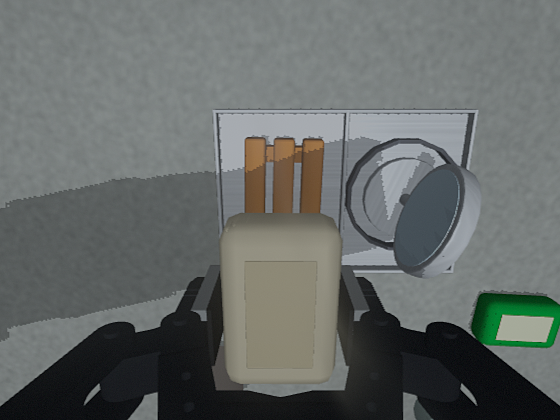

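```bash
python3 - <<'E'
from h import *
from scipy.spatial.transform import Rotation as R
s=env.get_state(); q=s["orientation"]; M=R.from_quat([q[1],q[2],q[3],q[0]]).as_matrix()
for n,u,v,z in [("svl",245,138,.032),("svr",324,138,.032),("soaptop",281,213,.17),("soapbot",281,384,.17)]:
    w=ray("wrist",u,v,z); print(n,w.round(3),(M.T@(w-s["tcp_pos"])*1000).round(1))
E
```

```text
svl [0.441 0.359 0.032] [ 49.  -24.7 128.8]
svr [0.498 0.372 0.032] [ 48.9  33.8 128.8]
soaptop [0.47  0.351 0.17 ] [34.4  1.5 -9.2]
soapbot [0.49  0.271 0.17 ] [-47.5   1.5  -9.1]
```

servo_tool(increments=[{"grip":1,"x":1,"y":3,"z":18,"roll":0},{"grip":1,"x":0,"y":0,"z":34,"roll":0},{"grip":1,"x":0,"y":0,"z":34,"roll":0},{"grip":1,"x":0,"y":0,"z":18,"roll":0},{"grip":1,"x":0,"y":0,"z":8,"roll":0}])

```text
clock: 34.48
tcp_pos: [0.4773, 0.3174, 0.0453]
orientation: [-0.001, 0.619, 0.785, -0.003]
wrist_force: [-0.6, -0.4, -1.3]
finger_gap: 0.0453
grip_force: 42.6
```

servo_tool(increments=[{"grip":1,"x":0,"y":0,"z":3,"roll":0},{"grip":1,"x":0,"y":0,"z":0,"roll":0},{"grip":1,"x":0,"y":0,"z":0,"roll":0},{"grip":1,"x":0,"y":0,"z":0,"roll":0},{"grip":1,"x":0,"y":0,"z":0,"roll":0}])

```text
clock: 34.9
tcp_pos: [0.4807, 0.3193, 0.0473]
orientation: [0.001, 0.62, 0.785, 0.001]
wrist_force: [-0.3, 0.8, -1.5]
finger_gap: 0.0451
grip_force: 42.6
```

servo_tool(increments=[{"grip":1,"x":0,"y":0,"z":4,"roll":0},{"grip":1,"x":0,"y":0,"z":4,"roll":0},{"grip":1,"x":0,"y":0,"z":4,"roll":0},{"grip":1,"x":0,"y":0,"z":0,"roll":0},{"grip":1,"x":0,"y":0,"z":0,"roll":0}])

```text
clock: 35.32
tcp_pos: [0.4793, 0.3186, 0.0333]
orientation: [-0.0, 0.62, 0.785, -0.0]
wrist_force: [-0.8, -0.1, -0.6]
finger_gap: 0.0451
grip_force: 42.7
```

servo_tool(increments=[{"grip":1,"x":0,"y":0,"z":1,"roll":0},{"grip":1,"x":0,"y":0,"z":0,"roll":0},{"grip":1,"x":0,"y":0,"z":0,"roll":0}])

```text
clock: 35.57
tcp_pos: [0.4794, 0.3187, 0.033]
orientation: [0.0, 0.62, 0.785, -0.0]
wrist_force: [-2.5, -0.9, 3.9]
finger_gap: 0.045
grip_force: 43.1
```

Contact (3.9 N). Release, raise, and look.

servo_tool(increments=[{"grip":0.35,"x":0,"y":0,"z":0,"roll":0},{"grip":0.2,"x":0,"y":0,"z":0,"roll":0},{"grip":0.2,"x":0,"y":0,"z":0,"roll":0},{"grip":0.2,"x":0,"y":0,"z":-8,"roll":0},{"grip":0.2,"x":0,"y":0,"z":-30,"roll":0}])

```text
clock: 35.98
tcp_pos: [0.4764, 0.3171, 0.0671]
orientation: [-0.002, 0.62, 0.785, -0.004]
wrist_force: [-0.5, -0.8, -0.2]
finger_gap: 0.0682
grip_force: 0.0
```

servo_tool(increments=[{"grip":0.2,"x":0,"y":0,"z":-40,"roll":0},{"grip":0.2,"x":0,"y":0,"z":-40,"roll":0},{"grip":0.2,"x":0,"y":0,"z":-40,"roll":0},{"grip":0.2,"x":-20,"y":0,"z":-20,"roll":0},{"grip":0.2,"x":-40,"y":0,"z":0,"roll":0}])

```text
clock: 36.4
tcp_pos: [0.4961, 0.2638, 0.2176]
orientation: [0.003, 0.617, 0.787, 0.005]
wrist_force: [1.0, -0.6, 0.8]
finger_gap: 0.0687
grip_force: 0.0
```

servo_tool(increments=[{"grip":0.2,"x":-30,"y":0,"z":0,"roll":0},{"grip":0.2,"x":0,"y":0,"z":0,"roll":0},{"grip":0.2,"x":0,"y":0,"z":0,"roll":0},{"grip":0.2,"x":0,"y":0,"z":0,"roll":0},{"grip":0.2,"x":0,"y":0,"z":0,"roll":0}])

```text
clock: 36.82
tcp_pos: [0.5003, 0.2319, 0.2108]
orientation: [-0.0, 0.619, 0.785, 0.0]
wrist_force: [-0.7, 0.6, 0.2]
finger_gap: 0.0681
grip_force: 0.0
```

```bash
python3 - <<'E'
from h import *
s=env.get_state();print(s["tcp_pos"],s["orientation"],s["finger_gap"])
a=env.read_camera("wrist")[:,:,::-1]; t=env.read_camera("top")[:,:,::-1]; sd=env.read_camera("side")[:,:,::-1]
cv2.imwrite("pics/wf.png",a)
r=lambda i:cv2.resize(i,(400,300),interpolation=cv2.INTER_CUBIC)
cv2.imwrite("pics/c10.png",np.vstack([np.hstack([r(a),r(sd[60:210,90:290])]),np.hstack([r(t[190:325,380:560]),r(sd[330:420,140:310])])]))
E
```

```text
[0.50025007 0.23188    0.21079035] [-1.34717996e-04  6.19286886e-01  7.85164782e-01  1.27415478e-05] 0.0680613597518892
```

View pics/c10.png

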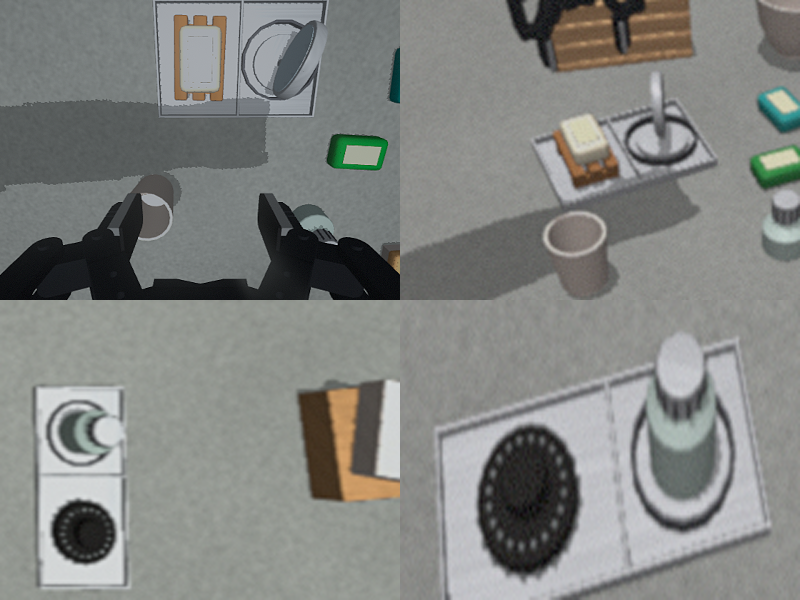

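```bash
python3 -c "
from workcell import env
print(env.hand_in())"
```

```text
the job is handed in; nothing more can be done
None
```

Both bath kits are made up and the job is handed in at about 37 s on the robot clock; the last pictures show all five items in their places and the other things left alone, but the hand-in gave no verdict.

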